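Slide two printing blocks home in the sloping galley

TASK

Slide both printing blocks down the sloping steel galley, each on its own side, until each lies flat and square under the green hood and rests against the sprung back stop hidden there, still touching it when you let go. Feel for the stop and press each block home gently, without ramming it, and leave the wooden reglet, the brass weight, and the tool tin and ink can beside the galley where they are.

Things in the scene. Friction and masses are not known exactly. Their poses are not given: they have to be found in the camera images.
- galley: fixed steel tray on green legs, tilted 16 degrees. Origin at the centre of the upper face of its floor plate; own x points down the slope (away from the robot), y across, z square to the floor. Floor 330 mm long (x -165 to +165), 262 mm wide between side walls 21 mm high. Upper end open. Things stay put on it by friction until pushed (0.3 to 1.5 N slides a block)
- hood_edge (a point): middle of the upper-end edge of the green hood, on its top face. The hood covers the lower end of the galley, from galley x = 97 to 165 mm, over the full width; its underside is 30 mm and its top 35 mm above the floor, and it is open towards the upper end so that the blocks slide in under it. Axes as the galley's
- backstop: green end wall under the hood, with two sprung black pads, one per side; origin at galley x = 162.5, y = 0 mm, on the floor. Pad faces lie square across the slope, out of sight, each at its own unmeasured place 108 to 136 mm along galley x. Each gives by 4 N per mm from zero at first touch, 10 mm at most, damped 60 N per m/s. Over 16 N between a block and the stop is ramming
- lane_l (a point): point on the floor below the hood edge (galley x = 97 mm) on the galley's +y side (y = +68 mm), in line with the centre of that side's pad. The pad is 100 mm wide and spans 4 to 22 mm above the floor; its face is 11 to 39 mm farther down the slope. A block pressed on a pad with 2 N or more and let go slowly stays in touch with it: weight and friction outweigh the spring
- lane_r (a point): the same for the galley's -y side (y = -68 mm), whose like pad is set separately
- wide_block: printing block, a dark-faced wooden slab 64 mm long (own x, down the slope), 82 mm wide (own y) and 23 mm thick (own z), 0.18 to 0.34 kg; origin at the centre of its underside. It starts flat on the galley floor in the upper half of the galley's +y side, up to 0.15 rad askew
- long_block: printing block, a dark-faced wooden slab 80 mm long (own x, down the slope), 62 mm wide (own y) and 23 mm thick (own z), 0.18 to 0.34 kg; origin at the centre of its underside. It starts flat on the galley floor in the upper half of the galley's -y side, up to 0.15 rad askew
- reglet: loose light wooden strip 120 x 14 x 16 mm lying along the middle line of the galley floor between the blocks, origin at the centre of its underside; to be left there (within 15 mm)
- weight: loose turned brass weight, 26 mm across and 24 mm tall, standing on the galley's middle line near its upper end, origin at the centre of its underside; to be left there (within 15 mm)
- tool_tin: open dark steel tin 90 x 190 x 40 mm with two gouges in it, on the bench at the +y side; leave it (within 30 mm). Origin under its centre
- ink_can: steel can 86 mm across, 75 mm tall, on the bench at the -y side; leave it (within 30 mm). Origin under its centre
Not all that is in view belongs to the job. Leave any blue or red look-alike of the wide_block alone.

How it is judged (in metres and radians):
At the end, for the whole second after the job is handed in: both blocks lie flat on the galley floor (within 0.06 rad), square to it (within 0.1 rad), at rest, and each presses on the back stop with more than 0.15 N after release (contact force between each of wide_block, long_block and backstop above 0.15 N and angle between the x axis of each of wide_block, long_block and the x axis of galley, either way round below 0.1 rad and angle between the z axis of each of wide_block, long_block and the z axis of galley, either way round below 0.06 rad and linear speed of each of wide_block, long_block below 0.01 m/s); the robot touches nothing.
It fails at once if a block is rammed against the back stop (over 16 N) (contact force between any of wide_block, long_block and backstop above 16 N).
It fails at once if the reglet or the brass weight is shifted by more than 15 mm (distance of any of reglet, weight from where it was at the start of the episode above 0.015 m).
It fails at once if the tool tin or ink can is shifted by more than 30 mm (distance of any of tool_tin, ink_can from where it was at the start of the episode above 0.03 m).
It also fails if it takes over 58 s, if anything falls off the work surface, if the arm or the gripper's body presses on something with over 40 N, if the wrist force passes 120 N, or if a joint passes its speed limit or range.

ROBOT

A 6-joint arm with a two-finger parallel gripper is mounted at the origin on the work surface. World frame = base frame: x ahead of the robot, y to its left, z up, the work surface at z = 0. Lengths are in m, angles in degrees, forces in N, time in s.
With the tool pointing down it reaches from about 0.3 to 0.875 m from the base axis. Payload 4.2 kg.
Tool frame: the origin (TCP) lies between the finger pads; the fingertips stand 19 mm ahead of it and the grasp point (between the pads) is the TCP (tips_ahead is the z of the fingertips in the tool frame, in m); z points along the fingers, x is the direction in which the jaws open and shut, and the axes are right-handed (so a half turn about z gives the same grasp; the last joint's range is limited). The gripper opens to 85 mm and grips with 20 to 120 N. Pads are 22 mm wide; open, the fingers measure 114 mm over their backs; the gripper's body (76 mm by 85 mm) begins 54 mm behind the grasp point. The pads swing forward as they close: fully open they stand 13 mm farther back than shut.
Start: joints at [63.541, 18.312, 89.639, -0, 72.044, -1.146], TCP at [0.246, 0.52, 0.25] pointing down, gripper open.
Joint ranges: [-177.97, 177.97], [-48.28, 115.42], [12.27, 149.76], [-77.06, 257.06], [2.81, 150.46], [-146.56, 146.56]. Speed limits (degrees/s): [147.25, 147.25, 180, 180, 180, 180].

INTERFACE

Orientations are given as [roll, pitch, yaw] about the fixed x, y, z axes, in that order (R = Rz(yaw) Ry(pitch) Rx(roll)).
In Python, from station import read_state, camera, close_job, tips_ahead gives the robot as it stands. The module is installed in compiled form; this text tells all that it offers.
- The arm moves only by the shell command python3 -m inch 'ROWS'. ROWS is JSON, a list of rows, each a list of 5 numbers: the closure, from 0 (fully open) to 1 (shut), then the shift along the tool's x, y, z in mm, then the turn about the tool's z in degrees. In form: [[claw, tx, ty, tz, turn], ...]. A call has 1 to 12 rows; each row shifts and turns the commanded pose from where the row before left it, along the tool's axes as they then stand; what a row does not reach is not made up. A row lasts 1/8 s, in which the tool goes at most 62.5 mm and 10.7 degrees, less where a joint would pass 70% of its speed; a pose out of reach is approached as far as the arm can. A call is refused whole if a number of a shift passes 62.5 or a number of a turn 10.7, either way. A call with a gripper value outside its range is refused whole. The fingers move at their own pace and stop on an object; the grip force is fixed at half the most. Time passes only in rows, so rows that do not move let the fingers close. It gives the time, the measured TCP pose, the force and the opening at its end, in the units of the state.
- read_state(): the state, without advancing time (a new reading comes with each control period).
- camera(name): name is "scene" or "top" or "wrist"; returns a dict with "color" (420x560x3 uint8, red, green, blue), "mtx" (3x3 intrinsics, pixels), "R" (3x3) and "t" (3): a world point X has camera coordinates R X + t; the wrist camera has in their place "T_tool_cam" (4x4, takes a point from camera to tool coordinates, whose origin is the TCP and whose axes are the tool frame's). Camera axes: x right, y down, z forward; pixel columns grow to the right and rows downward; lengths in m; the calibration is good to about 2 mm. A picture is of the moment at which its call begins: read the wrist's pose just before it. There is no depth.
- close_job(): hands the job in, once; it reports no verdict.
The state is a dict: "time": time; "joint_pos": joint angles; "qd": joint speeds; "effort": joint torques, N m; "tcp_pos": TCP position; "ee_rot": TCP orientation; "force": force on the tool from outside, world axes, zero at the start; "ft_torque": the same for the moment, N m; "opening": finger opening in m.
Only numpy, scipy, OpenCV 4.12 (cv2) and the standard library are available. Lean on these libraries where they do the work, as an engineer would, in place of code of your own. Each camera call takes 0.05 s, during which the arm holds its last target.

## Working session

There is one attempt and no reset: what is moved stays moved. The work goes in short steps, Python scripts to look and compute and a shell command to move; the robot and the scene stay as the last step left them, time stands still between calls to the robot, and variables do not carry over. Pictures are saved under pics/ and viewed, and the job is handed in when it is done.

```bash
mkdir -p pics; python3 - <<'E'
from station import *
import cv2
print(read_state(), tips_ahead)
for n in ("scene","top","wrist"):
    c=camera(n); cv2.imwrite(f"pics/a_{n}.png",cv2.cvtColor(c["color"],cv2.COLOR_RGB2BGR))
    print(n,{k:v.tolist() for k,v in c.items() if k!="color"})
E
```

```text
{'time': 0.0, 'joint_pos': array([ 6.35401012e+01,  1.83500723e+01,  8.97072108e+01, -1.11114065e-03,
        7.20432054e+01, -1.14508933e+00]), 'qd': array([-0.13469961, -0.08100117,  0.00570643, -0.01773754,  0.01760977,
       -0.11851192]), 'effort': array([-8.17089640e-04, -4.15516484e+01, -2.34170741e+01, -1.58838102e-04,
        8.19247827e-03,  2.95576785e-05]), 'tcp_pos': array([0.24566233, 0.51938439, 0.2494925 ]), 'ee_rot': array([-1.79999048e+02,  1.00489547e-01,  6.46855348e+01]), 'force': array([-0.16310969,  0.36946181,  0.61860145]), 'ft_torque': array([-0.03956778,  0.02253858, -0.00914986]), 'opening': 0.085441959833498} 0.019
scene {'mtx': [[447.90049183569437, 0.0, 277.94357885690556], [0.0, 447.90049183569437, 210.9988633724883], [0.0, 0.0, 1.0]], 'R': [[-0.7081053516205992, 0.7061026227067374, 0.0024284177841608005], [0.4941874826851257, 0.49803976357952817, -0.7125553493245184], [-0.5043466496008537, -0.5033641625109148, -0.7016116995433296]], 't': [0.4323866751399084, -0.19545854041678176, 1.408949273950099]}
top {'mtx': [[422.18568795770636, 0.0, 285.24635407474733], [0.0, 422.18568795770636, 212.89539063257732], [0.0, 0.0, 1.0]], 'R': [[-0.004172457401979772, -0.9999001140090472, 0.013503799610577707], [-0.988660735385699, 0.0020977351142713895, -0.15015175594710653], [0.1501084304955513, -0.013977178259016641, -0.9885707347388338]], 't': [-0.026672665716176082, 0.5729059294236739, 1.076122767056498]}
wrist {'mtx': [[357.74218102265684, 0.0, 284.7391282294685], [0.0, 357.74218102265684, 213.045849445837], [0.0, 0.0, 1.0]], 'T_tool_cam': [[0.9999972547646898, 0.0009568032973421408, -0.002138922750628619, 0.00044285320701409336], [-0.00020972610442121444, 0.9457158248070827, 0.3249946687630723, -0.08561118392193533], [0.002333769064000484, -0.32499332798829605, 0.9457134292612357, -0.12414112309142633], [0.0, 0.0, 0.0, 1.0]]}
```

View pics/a_scene.png

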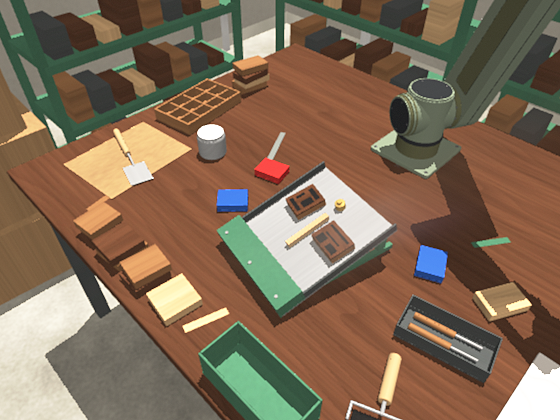

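View pics/a_top.png

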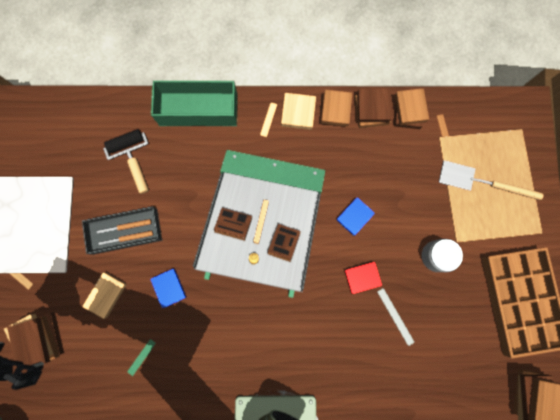

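View pics/a_wrist.png

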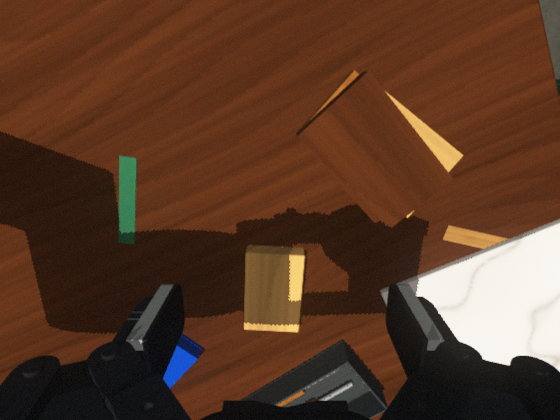

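```bash
python3 - <<'E'
import cv2
a=cv2.imread("pics/a_top.png")[140:305,185:335]; cv2.imwrite("pics/b_top.png",cv2.resize(a,None,fx=3.6*1,fy=3.6,interpolation=cv2.INTER_CUBIC))
a=cv2.imread("pics/a_scene.png")[155:325,205:405]; cv2.imwrite("pics/b_scene.png",cv2.resize(a,None,fx=3.5,fy=3.5,interpolation=cv2.INTER_CUBIC))
E
```

```text
(no output)
```

View pics/b_top.png

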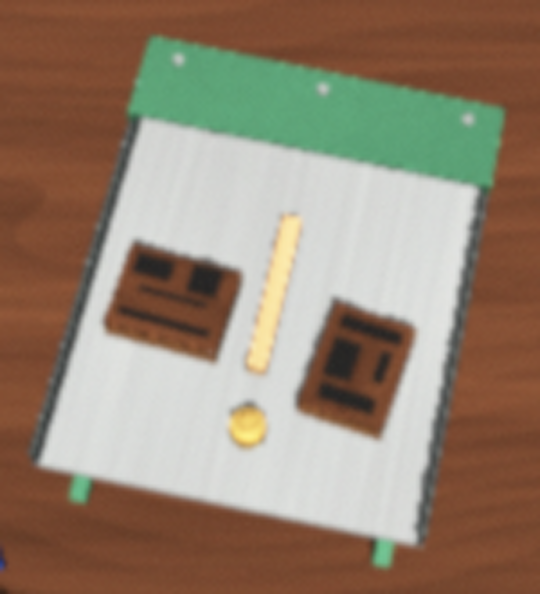

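View pics/b_scene.png

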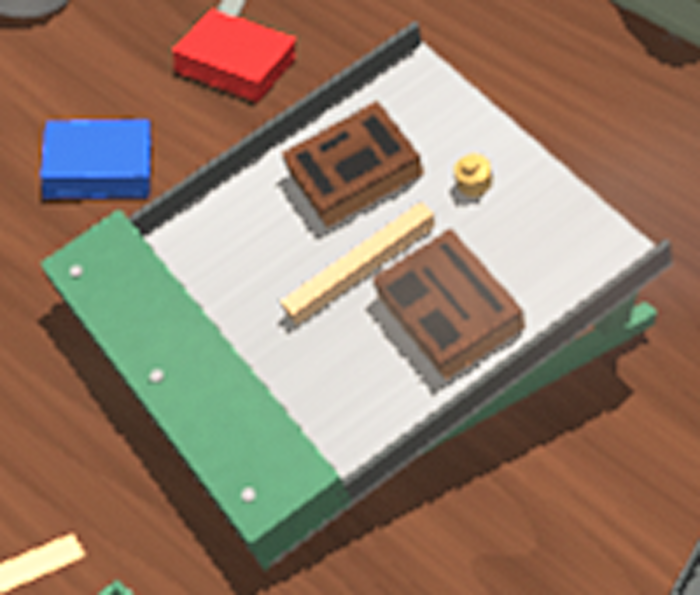

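```bash
cat > h.py <<'E'
import numpy as np, cv2, json
from scipy.optimize import least_squares
from scipy.spatial.transform import Rotation as Ro
CAL={"scene":dict(mtx=[[447.90049183569437,0,277.94357885690556],[0,447.90049183569437,210.9988633724883],[0,0,1]],R=[[-0.7081053516205992,0.7061026227067374,0.0024284177841608005],[0.4941874826851257,0.49803976357952817,-0.7125553493245184],[-0.5043466496008537,-0.5033641625109148,-0.7016116995433296]],t=[0.4323866751399084,-0.19545854041678176,1.408949273950099]),
"top":dict(mtx=[[422.18568795770636,0,285.24635407474733],[0,422.18568795770636,212.89539063257732],[0,0,1]],R=[[-0.004172457401979772,-0.9999001140090472,0.013503799610577707],[-0.988660735385699,0.0020977351142713895,-0.15015175594710653],[0.1501084304955513,-0.013977178259016641,-0.9885707347388338]],t=[-0.026672665716176082,0.5729059294236739,1.076122767056498])}
for c in CAL.values():
    for k in c: c[k]=np.array(c[k])
def proj(n,X):
    c=CAL[n]; p=(np.atleast_2d(X)@c["R"].T+c["t"])@c["mtx"].T; return p[:,:2]/p[:,2:]
def GR(yaw): return Ro.from_euler('ZY',[yaw,np.radians(16)])
def top(u,v): return (185+(u+.5)/3.6-.5,140+(v+.5)/3.6-.5)
def scn(u,v): return (205+(u+.5)/3.5-.5,155+(v+.5)/3.5-.5)
def unproj_plane(n,uv,R,o,z):
    # pixel -> galley coords at galley height z
    c=CAL[n]; C=-c["R"].T@c["t"]; out=[]
    for u in np.atleast_2d(uv):
        d=c["R"].T@np.linalg.inv(c["mtx"])@np.array([u[0],u[1],1])
        Cg=R.T@(C-o); dg=R.T@d; s=(z-Cg[2])/dg[2]; out.append(Cg+s*dg)
    return np.array(out)
E
python3 - <<'E'
from h import *
obs=[("top",top(132,113),(97,1,35)),("top",top(490,187),(97,-1,35)),("top",top(152,38),(165,1,35)),("top",top(503,107),(165,-1,35)),
("scene",scn(45,262),(165,-1,35)),("scene",scn(120,211),(97,-1,35)),("scene",scn(343,485),(97,1,35)),("scene",scn(260,543),(165,1,35)),
("scene",scn(427,46),(-165,-131,0)),("scene",scn(652,243),(-165,131,0)),("top",top(416,543),(-165,-131,0)),("top",top(40,463),(-165,131,0))]
def res(p):
    R=GR(p[3]).as_matrix(); r=[]
    for n,uv,g in obs:
        g=np.array(g,float)
        if abs(g[1])==1: g[1]*=131+p[4]
        r.append(proj(n,R@(g/1000)+p[:3])[0]-uv)
    return np.ravel(r)
s=least_squares(res,[.45,.05,.1,-.1,4],x_scale=[.1,.1,.1,.1,5])
print(s.x); print(res(s.x).reshape(-1,2).round(1))
p=s.x; R=GR(p[3]).as_matrix(); o=p[:3]
np.savez("g.npz",R=R,o=o)
f=lambda n,q,z:print(n,(unproj_plane(n,q,R,o,z)*1000).round(1)[:,:2].tolist())
f("top",[top(135,241),top(242,268),top(215,361),top(107,329)],.023)
f("top",[top(335,299),top(414,326),top(381,438),top(298,408)],.023)
f("scene",[scn(375,287),scn(447,230),scn(523,314),scn(446,362)],.023)
f("scene",[scn(283,153),scn(377,103),scn(420,163),scn(326,209)],.023)
f("top",[top(292,214),top(258,373)],.016)
f("top",[top(247,423)],.024)
E
```

```text
[ 0.5528888   0.03157828  0.05502096 -0.20197502  5.1413089 ]
[[-1.5  0.5]
 [ 0.2  0.1]
 [-0.8 -0. ]
 [ 0.4  0.4]
 [-1.6  0.8]
 [-0.3 -0.3]
 [-0.1 -2.6]
 [-2.1  0.3]
 [-1.8 -0.7]
 [ 3.7  3.4]
 [ 0.6  0.3]
 [ 0.5  1.3]]
top [[4.3, 107.1], [0.1, 28.0], [-72.9, 30.9], [-65.5, 109.4]]
top [[-9.3, -41.5], [-17.7, -100.1], [-103.8, -92.1], [-94.5, -32.3]]
scene [[-2.3, 33.7], [-65.6, 30.8], [-60.4, 115.3], [-1.9, 109.8]]
scene [[-21.7, -102.9], [-98.0, -91.0], [-87.1, -26.4], [-15.6, -41.0]]
top [[53.2, 2.5], [-72.7, 0.4]]
top [[-112.6, -0.6]]
```

```bash
python3 - <<'E'
from h import *
obs=[("top",top(132,113),(97,1,35)),("top",top(490,187),(97,-1,35)),("top",top(152,38),(165,1,35)),("top",top(503,107),(165,-1,35)),
("scene",scn(45,262),(165,-1,35)),("scene",scn(120,211),(97,-1,35)),("scene",scn(343,478),(97,1,35)),("scene",scn(258,543),(165,1,35)),
("scene",scn(427,46),(-165,-131,0)),("scene",scn(654,243),(-165,131,21)),("top",top(416,543),(-165,-131,0)),("top",top(40,463),(-165,131,0))]
def res(p):
    R=GR(p[3]).as_matrix(); r=[]
    for n,uv,g in obs:
        g=np.array(g,float)
        if abs(g[1])==1: g[1]*=131+p[4]
        r.append(proj(n,R@(g/1000)+p[:3])[0]-uv)
    return np.ravel(r)
s=least_squares(res,[.45,.05,.1,-.1,4],x_scale=[.1,.1,.1,.1,5],loss='soft_l1')
print(s.x); print(res(s.x).reshape(-1,2).round(1))
p=s.x; R=GR(p[3]).as_matrix(); o=p[:3]
np.savez("g.npz",R=R,o=o)
# model fit of blocks: corners of top face both views
from itertools import product
T={"wide":(64,82,[("top",(135,241),1,1),("top",(242,268),1,-1),("scene",(375,287),1,-1),("scene",(447,230),-1,-1),("scene",(523,314),-1,1),("scene",(446,362),1,1)]),
"long":(80,62,[("top",(335,299),1,1),("top",(414,326),1,-1),("scene",(283,153),1,-1),("scene",(377,103),-1,-1),("scene",(420,163),-1,1),("scene",(326,209),1,1)])}
for k,(L,W,ob) in T.items():
    def r(q):
        c,s_=np.cos(q[2]),np.sin(q[2]); e=[]
        for n,uv,a,b in ob:
            x,y=a*L/2,b*W/2
            g=np.array([q[0]+c*x-s_*y,q[1]+s_*x+c*y,23])/1000
            e.append(proj(n,R@g+o)[0]-(top if n=="top" else scn)(*uv))
        return np.ravel(e)
    z=least_squares(r,[-40,68 if k=="wide" else -68,0],x_scale=[10,10,.1]); print(k,z.x,r(z.x).reshape(-1,2).round(1).tolist(), R@np.array([z.x[0],z.x[1],23])/1+0)
f=lambda n,q,z:print(n,(unproj_plane(n,q,R,o,z)*1000).round(1)[:,:2].tolist())
f("top",[top(292,214),top(258,373)],.016)
f("scene",[scn(285,303),scn(430,210)],.016)
f("top",[top(247,423)],.024)
f("scene",[scn(473,165)],.024)
E
```

```text
[ 0.55326736  0.03225386  0.05398714 -0.20956712  4.37144253]
[[-1.1  0.2]
 [-0.1  0.4]
 [-0.2 -0.3]
 [ 0.2  0.7]
 [-1.2  1.1]
 [ 0.2  0. ]
 [-0.8 -0.3]
 [-2.4  0.4]
 [-1.2 -0.1]
 [ 3.  -0.7]
 [-0.3  0.5]
 [-0.1  0.6]]
wide [-3.30185800e+01  7.00216692e+01 -3.64990123e-02] [[-1.5, 0.7], [-0.4, 0.8], [-1.4, -1.0], [0.3, 0.3], [0.1, -0.9], [-1.1, 1.3]] [-10.27705186  73.77376287  31.21017309]
long [-54.96511813 -66.67305144  -0.13470783] [[-0.5, 0.7], [0.5, 1.0], [-0.3, 0.9], [0.5, 0.2], [0.3, -1.1], [-1.3, 1.4]] [-59.34934484 -55.54140793  37.25945883]
top [[53.2, 2.3], [-72.9, -0.7]]
scene [[48.1, -3.4], [-70.6, 3.6]]
top [[-112.8, -2.0]]
scene [[-112.9, -0.7]]
```

```bash
cat >> h.py <<'E'
def tgt(x,y,z):
    """TCP world for front lower tip edge (mm galley)"""
    g=np.load("g.npz"); R,o=g["R"],g["o"]; h=R[:,0].copy(); h[2]=0; h/=np.linalg.norm(h)
    return R@(np.array([x,y,z])/1000)+o-0.011*h+np.array([0,0,0.019])
def delta(T):
    from station import read_state
    s=read_state(); Rt=Ro.from_euler('xyz',s["ee_rot"],degrees=True).as_matrix()
    print("t",s["time"],"tcp",s["tcp_pos"].round(4),s["ee_rot"].round(2),"F",s["force"].round(2),"op",round(s["opening"],4))
    g=np.load("g.npz"); print("tip in galley (mm)", tip())
    print("target",T.round(4),"tool mm",(Rt.T@(T-s["tcp_pos"])*1000).round(1))
def tip():
    from station import read_state
    s=read_state(); Rt=Ro.from_euler('xyz',s["ee_rot"],degrees=True).as_matrix()
    g=np.load("g.npz"); return (g["R"].T@(s["tcp_pos"]+Rt@np.array([0,.011,.019])-g["o"])*1000).round(1)
E
python3 - <<'E'
from h import *
g=np.load("g.npz"); print(np.degrees(np.arctan2(g["R"][1,1],g["R"][0,1])))
delta(tgt(-85,70,40))
E
```

```text
77.99268851236607
t 0.15 tcp [0.2457 0.5195 0.2497] [-1.800e+02  8.000e-02  6.469e+01] F [-0.13  0.42  0.17] op 0.0854
tip in galley (mm) [-425.   410.    61.9]
target [0.4879 0.1177 0.1349] tool mm [-259.5  390.8  115.1]
```

```bash
python3 -m inch '[[0.6,0,0,0,-6.65],[0.6,0,0,0,-6.65],[0.6,0,0,0,0]]'; python3 - <<'E'
from h import *
delta(tgt(-85,70,40))
E
```

```text
time: 0.52
tcp_pos: [0.2458, 0.5196, 0.25]
ee_rot: [-180.0, 0.0, 77.9]
force: [-0.1, -0.5, 0.4]
opening: 0.0342
t 0.525 tcp [0.2458 0.5196 0.25  ] [-1.7999e+02  3.0000e-02  7.7910e+01] F [-0.07 -0.49  0.39] op 0.0342
tip in galley (mm) [-424.8  412.7   62.4]
target [0.4879 0.1177 0.1349] tool mm [-342.2  321.   115.3]
```

```bash
python3 -m inch '[[0.6,-34,32,0,0],[0.6,-34,32,0,0],[0.6,-34,32,0,0],[0.6,-34,32,0,0],[0.6,-34,32,0,0],[0.6,-34,32,0,0],[0.6,-34,32,0,0],[0.6,-34,32,0,0],[0.6,-34,32,0,0],[0.6,-34,32,0,0],[0.6,0,0,0,0]]'; python3 - <<'E'
from h import *
delta(tgt(-85,70,40))
E
```

```text
time: 1.9
tcp_pos: [0.4893, 0.1184, 0.2501]
ee_rot: [180.0, 0.0, 77.6]
force: [-0.8, 0.7, 0.1]
opening: 0.0342
t 1.9 tcp [0.4893 0.1184 0.2501] [1.7998e+02 2.0000e-02 7.7630e+01] F [-0.8   0.74  0.13] op 0.0342
tip in galley (mm) [-115.7   70.9  151.1]
target [0.4879 0.1177 0.1349] tool mm [ -0.9  -1.2 115.2]
```

```bash
python3 -m inch '[[0.6,-1,-1,40,-0.4],[0.6,0,0,40,0],[0.6,0,0,30,0],[0.6,0,0,0,0]]'; python3 - <<'E'
from h import *
from station import camera
delta(tgt(-85,70,16))
for n in ("wrist","scene"):
    c=camera(n)["color"][:,:,::-1]
    if n=="scene": c=cv2.resize(c[100:330,200:480],None,fx=2.6,fy=2.6)
    cv2.imwrite(f"pics/c_{n}.png",c)
E
```

```text
time: 2.4
tcp_pos: [0.4849, 0.1203, 0.1385]
ee_rot: [-179.7, 0.1, 78.4]
force: [-0.6, 1.3, 0.7]
opening: 0.0342
t 2.4 tcp [0.4849 0.1203 0.1385] [-1.797e+02  1.100e-01  7.837e+01] F [-0.58  1.32  0.67] op 0.0342
tip in galley (mm) [-89.5  71.9  42.4]
target [0.4815 0.1191 0.1118] tool mm [-1.8 -2.9 26.7]
```

View pics/c_wrist.png

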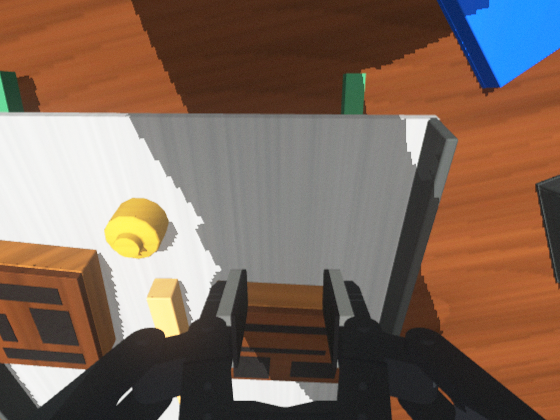

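View pics/c_scene.png

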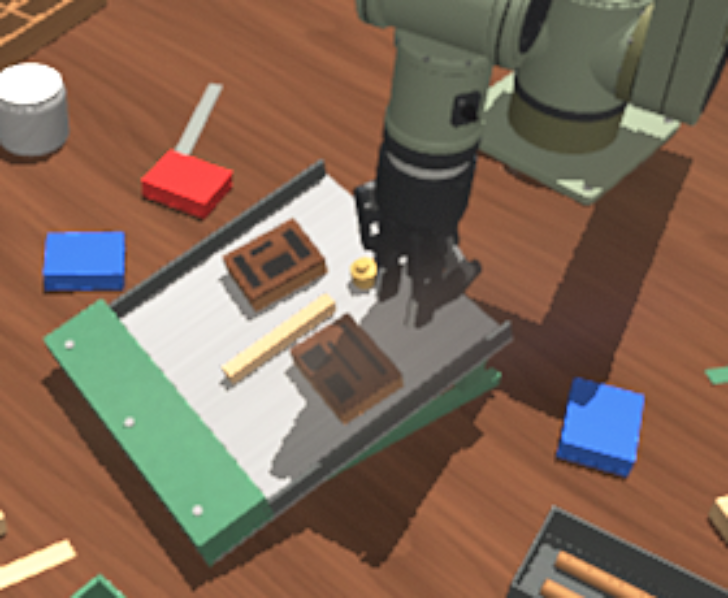

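```bash
python3 -m inch '[[0.6,0,0,10,0],[0.6,0,0,10,0],[0.6,0,0,5,0],[0.6,0,0,2,0],[0.6,0,0,0,0]]'; python3 - <<'E'
from h import *
delta(tgt(-85,70,10))
E
```

```text
time: 3.12
tcp_pos: [0.4869, 0.1198, 0.1132]
ee_rot: [-180.0, -0.0, 78.4]
force: [-0.3, 0.7, -0.1]
opening: 0.034
t 3.125 tcp [0.4869 0.1198 0.1132] [-180.     -0.     78.38] F [-0.25  0.68 -0.1 ] op 0.034
tip in galley (mm) [-80.4  72.   18.8]
target [0.4798 0.1194 0.106 ] tool mm [-1.8 -6.9  7.2]
```

```bash
python3 -m inch '[[0.6,-1,0,4,0],[0.6,-1,0,2,0],[0.6,0,0,1,0],[0.6,0,0,0,0]]'; python3 -m inch '[[0.6,0,0,1,0],[0.6,0,0,0,0]]';python3 -m inch '[[0.6,0,0,1,0],[0.6,0,0,0,0]]';python3 -m inch '[[0.6,0,0,1,0],[0.6,0,0,0,0]]'; python3 - <<'E'
from h import *
delta(tgt(-85,70,10))
E
```

```text
time: 3.62
tcp_pos: [0.4865, 0.1179, 0.1063]
ee_rot: [-180.0, -0.0, 78.4]
force: [0.1, -1.0, 0.5]
opening: 0.0343
time: 3.88
tcp_pos: [0.4865, 0.118, 0.1053]
ee_rot: [-180.0, -0.0, 78.4]
force: [0.4, 0.3, -0.8]
opening: 0.0341
time: 4.12
tcp_pos: [0.4864, 0.1179, 0.1042]
ee_rot: [-180.0, -0.0, 78.4]
force: [0.6, 0.8, 0.5]
opening: 0.0342
time: 4.38
tcp_pos: [0.4866, 0.118, 0.1034]
ee_rot: [180.0, -0.0, 78.4]
force: [-0.2, 0.6, 0.9]
opening: 0.0343
t 4.375 tcp [0.4866 0.118  0.1034] [ 1.7999e+02 -1.0000e-02  7.8380e+01] F [-0.24  0.6   0.9 ] op 0.0343
tip in galley (mm) [-77.7  70.    9.4]
target [0.4798 0.1194 0.106 ] tool mm [ 0.1 -6.9 -2.6]
```

```bash
for i in 1 2 3 4; do python3 -m inch '[[0.6,0,0,1,0],[0.6,0,0,0,0]]' | grep -E "tcp|force"; done
```

```text
tcp_pos: [0.4866, 0.118, 0.1031]
force: [-1.8, 0.0, 7.1]
tcp_pos: [0.4866, 0.118, 0.103]
force: [-2.7, -1.5, 12.6]
tcp_pos: [0.4866, 0.118, 0.1028]
force: [-5.7, -0.8, 19.5]
tcp_pos: [0.4867, 0.118, 0.1027]
force: [-6.1, -1.8, 26.2]
```

```bash
python3 -m inch '[[0.6,0,0,-6,0.4],[0.6,0,4,1,0],[0.6,0,4,1,0],[0.6,0,3,1,0],[0.6,0,3,0.9,0],[0.6,0,3,0.9,0],[0.6,0,3,0.8,0],[0.6,0,3,0.9,0],[0.6,0,3,0.8,0],[0.6,0,0,0,0]]'; python3 - <<'E'
from h import *
from station import camera
delta(tgt(30,69,8))
c=camera("top")["color"][140:305,185:335,::-1]
cv2.imwrite(f"pics/d.png",cv2.resize(c,None,fx=3.6,fy=3.6,interpolation=cv2.INTER_CUBIC))
c=camera("scene")["color"][100:330,200:480,::-1]
cv2.imwrite(f"pics/d2.png",cv2.resize(c,None,fx=2.6,fy=2.6,interpolation=cv2.INTER_CUBIC))
E
```

```text
time: 6.62
tcp_pos: [0.5123, 0.1125, 0.098]
ee_rot: [180.0, -0.0, 78.0]
force: [0.2, -0.2, -0.1]
opening: 0.034
t 6.625 tcp [0.5123 0.1125 0.098 ] [ 1.7997e+02 -1.0000e-02  7.7980e+01] F [ 0.18 -0.22 -0.11] op 0.034
tip in galley (mm) [-50.9  70.   11.4]
target [0.5872 0.0956 0.0724] tool mm [-1.  76.8 25.6]
```

View pics/d.png

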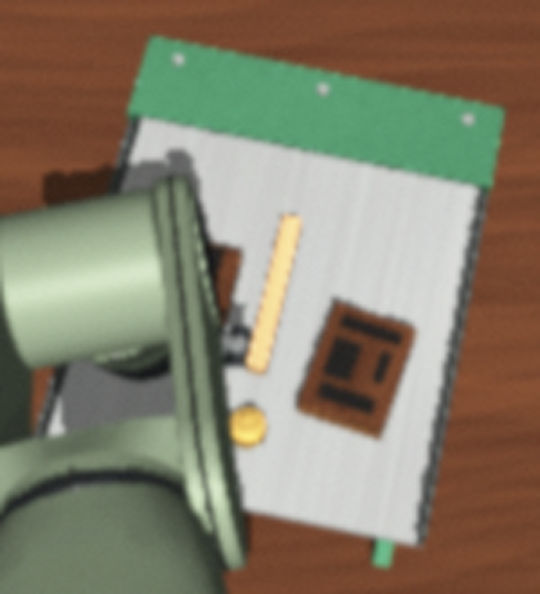

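View pics/d2.png

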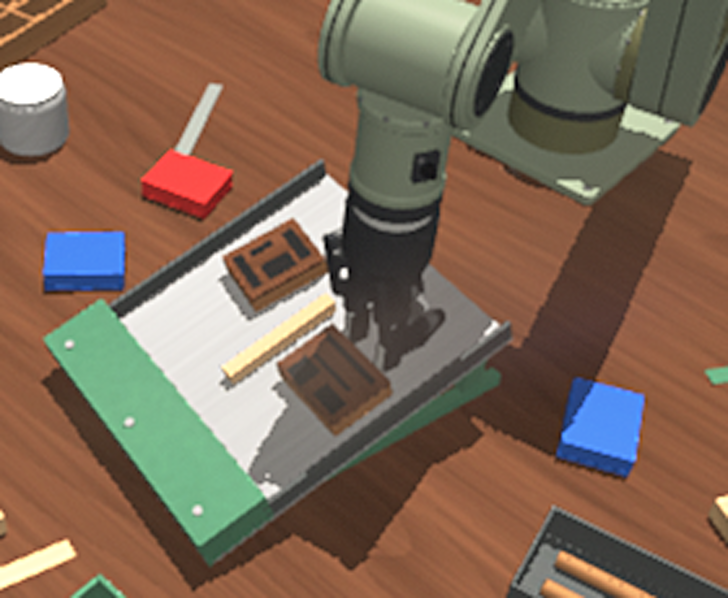

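```bash
python3 -m inch '[[0.6,0,2,0.6,0],[0.6,0,4,1.15,0],[0.6,0,4,1.15,0],[0.6,0,4,1.15,0],[0.6,0,4,1.15,0],[0.6,0,4,1.15,0],[0.6,0,4,1.15,0],[0.6,0,4,1.15,0],[0.6,0,4,1.15,0],[0.6,0,4,1.15,0],[0.6,0,4,1.15,0]]';  python3 -m inch '[[0.6,0,4,1.15,0],[0.6,0,4,1.15,0],[0.6,0,4,1.15,0],[0.6,0,4,1.15,0],[0.6,0,4,1.15,0],[0.6,0,4,1.15,0],[0.6,0,4,1.15,0],[0.6,0,3,0.9,0],[0.6,0,2,0.6,0],[0.6,0,0,0,0]]'; python3 - <<'E'
from h import *
from station import camera
delta(tgt(30,69,8))
c=camera("scene")["color"][100:330,200:480,::-1]
cv2.imwrite(f"pics/e2.png",cv2.resize(c,None,fx=2.6,fy=2.6,interpolation=cv2.INTER_CUBIC))
E
```

```text
time: 8.1
tcp_pos: [0.5533, 0.1037, 0.0858]
ee_rot: [180.0, -0.0, 78.0]
force: [-0.5, -0.2, 1.2]
opening: 0.0344
time: 9.35
tcp_pos: [0.5855, 0.0969, 0.0763]
ee_rot: [180.0, -0.0, 78.0]
force: [0.1, -0.2, -0.3]
opening: 0.0342
t 9.35 tcp [0.5855 0.0969 0.0763] [179.99  -0.    77.98] F [ 0.06 -0.16 -0.34] op 0.0342
tip in galley (mm) [27.  69.9 11.2]
target [0.5872 0.0956 0.0724] tool mm [-0.9  2.   3.8]
```

View pics/e2.png

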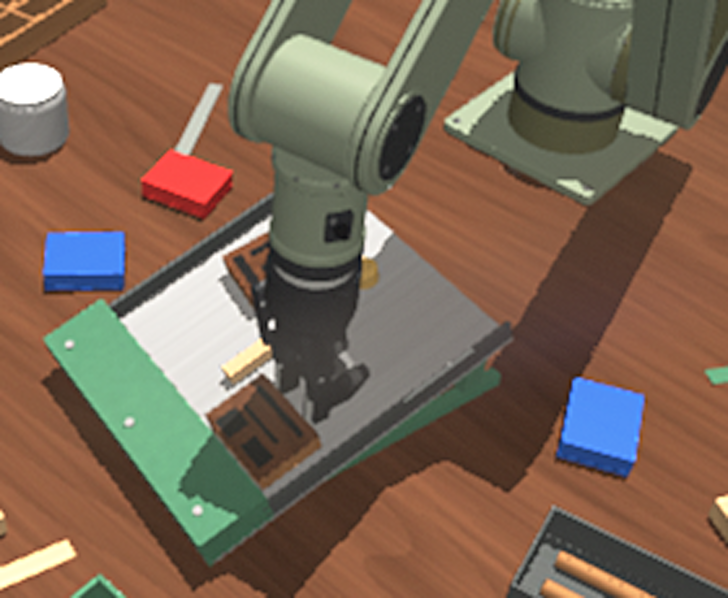

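```bash
python3 -m inch '[[0.6,0,2,0.6,0],[0.6,0,2,0.6,0],[0.6,0,2,0.6,0],[0.6,0,2,0.6,0],[0.6,0,2,0.6,0],[0.6,0,1,0.3,0],[0.6,0,1,0.3,0],[0.6,0,0,0,0]]' | grep -E "time|tcp|force"; for i in 1 2; do python3 -m inch '[[0.6,0,1,0.3,0],[0.6,0,1,0.3,0],[0.6,0,0,0,0]]' | grep -E "time|tcp|force"; done
```

```text
time: 10.4
tcp_pos: [0.5972, 0.0944, 0.0727]
force: [0.3, 0.9, 0.9]
time: 10.78
tcp_pos: [0.5991, 0.094, 0.0721]
force: [-0.5, -0.8, -0.3]
time: 11.15
tcp_pos: [0.6011, 0.0936, 0.0715]
force: [-0.3, 0.1, 0.3]
```

```bash
python3 -m inch '[[0.6,0,1,0.3,0],[0.6,0,1,0.3,0],[0.6,0,0,0,0]]' | grep -E "time|tcp|force"; python3 -m inch '[[0.6,0,1,0.3,0],[0.6,0,0,0,0]]' | grep -E "time|tcp|force"
```

```text
time: 11.52
tcp_pos: [0.6031, 0.0931, 0.0709]
force: [-1.0, 0.0, -0.0]
time: 11.78
tcp_pos: [0.604, 0.0929, 0.0706]
force: [-0.4, 0.2, 0.3]
```

```bash
python3 -m inch '[[0.6,0,1,0.3,0],[0.6,0,0,0,0]]' | grep -E "time|tcp|force"; python3 -m inch '[[0.6,0,1,0.3,0],[0.6,0,0,0,0]]' | grep -E "time|tcp|force"
```

```text
time: 12.02
tcp_pos: [0.605, 0.0927, 0.0704]
force: [-1.0, 0.0, -0.2]
time: 12.28
tcp_pos: [0.6059, 0.0925, 0.0701]
force: [-0.7, -0.2, 1.7]
```

```bash
python3 -m inch '[[0.6,0,1,0.3,0],[0.6,0,1,0.3,0],[0.6,0,0,0,0]]' | grep -E "time|tcp|force"
```

```text
time: 12.65
tcp_pos: [0.6079, 0.0921, 0.0694]
force: [-0.7, -0.8, 0.2]
```

```bash
python3 -m inch '[[0.6,0,1,0.3,0],[0.6,0,1,0.3,0],[0.6,0,0,0,0]]' | grep -E "time|tcp|force"
```

```text
time: 13.02
tcp_pos: [0.6098, 0.0917, 0.0688]
force: [-0.2, -0.7, -0.4]
```

```bash
python3 -m inch '[[0.6,0,1,0.3,0],[0.6,0,0,0,0]]' | grep -E "time|tcp|force"
```

```text
time: 13.28
tcp_pos: [0.6108, 0.0915, 0.0686]
force: [0.5, 0.0, 0.3]
```

```bash
python3 -m inch '[[0.6,0,1,0.3,0],[0.6,0,1,0.3,0],[0.6,0,0,0,0]]' | grep -E "time|tcp|force"
```

```text
time: 13.65
tcp_pos: [0.6128, 0.0911, 0.0679]
force: [-0.2, -0.4, 0.4]
```

```bash
python3 -m inch '[[0.6,0,1,0.3,0],[0.6,0,0,0,0]]' | grep -E "time|tcp|force"
```

```text
time: 13.9
tcp_pos: [0.6138, 0.0909, 0.0676]
force: [0.8, -1.5, 0.3]
```

```bash
python3 -m inch '[[0.6,0,1,0.3,0],[0.6,0,0,0,0]]' | grep -E "time|tcp|force"; python3 -c "
from h import *; print(tip())"
```

```text
time: 14.15
tcp_pos: [0.6147, 0.0906, 0.0674]
force: [0.3, 1.3, -0.3]
[58.3 69.9 10.8]
```

```bash
python3 -m inch '[[0.6,0,1,0.3,0],[0.6,0,1,0.3,0],[0.6,0,0,0,0]]' | grep -E "time|tcp|force"
```

```text
time: 14.52
tcp_pos: [0.6167, 0.0902, 0.0667]
force: [1.2, 0.3, -0.1]
```

```bash
python3 -m inch '[[0.6,0,1,0.3,0],[0.6,0,0,0,0]]' | grep -E "time|tcp|force"
```

```text
time: 14.78
tcp_pos: [0.6177, 0.09, 0.0664]
force: [0.2, 0.3, 0.2]
```

```bash
python3 -m inch '[[0.6,0,1,0.3,0],[0.6,0,0,0,0]]' | grep -E "time|tcp|force"
```

```text
time: 15.02
tcp_pos: [0.6187, 0.0898, 0.0661]
force: [-0.1, 0.2, -0.5]
```

```bash
python3 -m inch '[[0.6,0,1,0.3,0],[0.6,0,1,0.3,0],[0.6,0,0,0,0]]' | grep -E "time|tcp|force"
```

```text
time: 15.4
tcp_pos: [0.6201, 0.0895, 0.0657]
force: [-3.4, 0.7, 3.7]
```

```bash
python3 - <<'E'
from h import *
from station import camera
print(tip())
c=camera("scene")["color"][155:325,205:405,::-1]
cv2.imwrite(f"pics/f2.png",cv2.resize(c,None,fx=3.5,fy=3.5,interpolation=cv2.INTER_CUBIC))
E
```

```text
[63.9 69.9 10.7]
```

View pics/f2.png

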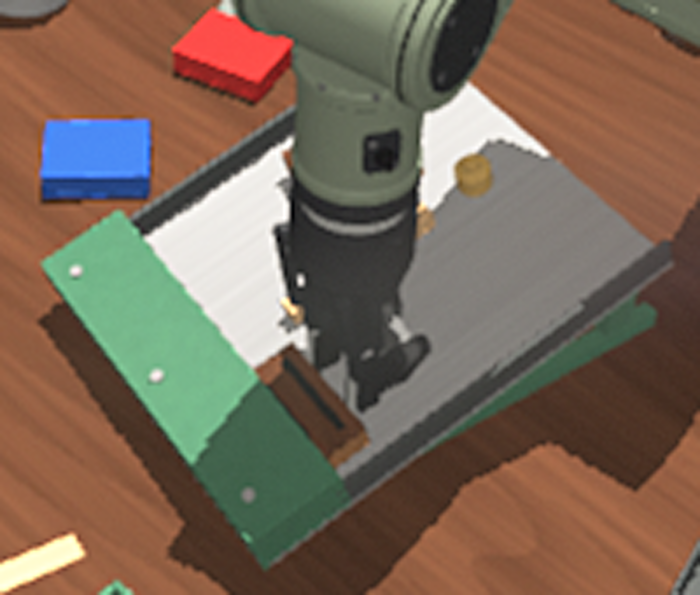

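```bash
python3 -m inch '[[0.6,0,0.5,0.15,0],[0.6,0,0.5,0.15,0],[0.6,0,0,0,0]]' | grep -E "time|tcp|force"; python3 -m inch '[[0.6,0,0,0,0]]' | grep -E "time|tcp|force"
```

```text
time: 15.82
tcp_pos: [0.6207, 0.0894, 0.0655]
force: [-5.0, 1.8, 4.8]
time: 15.95
tcp_pos: [0.6207, 0.0894, 0.0655]
force: [-5.5, 1.5, 5.8]
```

```bash
python3 -m inch '[[0.6,0,-0.3,-0.1,0],[0.6,0,-0.3,-0.1,0],[0.6,0,-0.3,-0.1,0],[0.6,0,-0.3,-0.1,0],[0.6,0,-0.3,-0.1,0],[0.6,0,-0.3,-0.1,0],[0.6,0,-0.3,-0.1,0],[0.6,0,-0.5,-0.15,0],[0.6,0,-1,-0.3,0],[0.6,0,-2,-0.6,0],[0.6,0,-4,-1.2,0],[0.6,0,0,0,0]]' | grep -E "time|tcp|force"; python3 - <<'E'
from h import *
from station import camera
print(tip())
c=camera("scene")["color"][155:325,205:405,::-1]
cv2.imwrite(f"pics/g2.png",cv2.resize(c,None,fx=3.5,fy=3.5,interpolation=cv2.INTER_CUBIC))
E
```

```text
time: 17.45
tcp_pos: [0.6118, 0.0913, 0.0684]
force: [-0.1, 0.0, -0.3]
[55.  69.9 11. ]
```

View pics/g2.png

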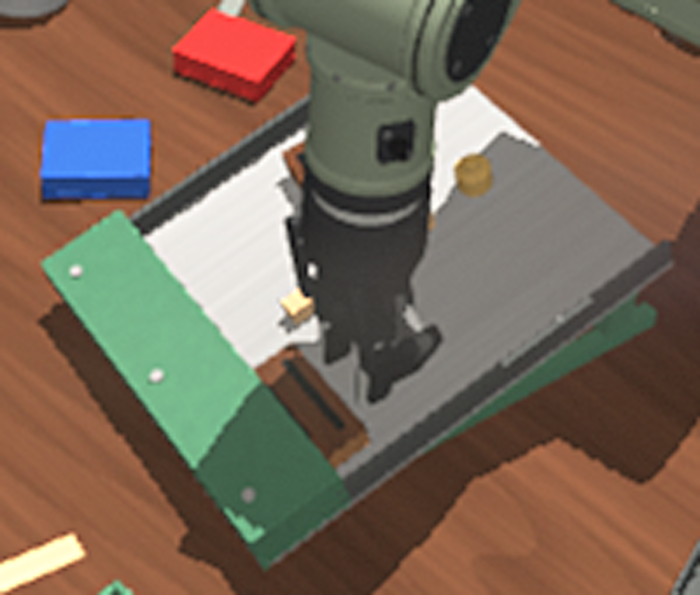

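```bash
python3 -m inch '[[0.6,0,-6,-10,0],[0.72,0,-10,-40,0],[0.72,0,0,-40,0],[0.72,0,0,0,0]]' | grep -E "time|tcp|force"; python3 - <<'E'
from h import *
delta(tgt(-118,-65,50))
E
```

```text
time: 18.0
tcp_pos: [0.5983, 0.0949, 0.1626]
force: [0.6, 0.7, -0.5]
t 18.0 tcp [0.5983 0.0949 0.1626] [ 1.7954e+02 -1.7000e-01  7.8000e+01] F [ 0.62  0.69 -0.49] op 0.024
tip in galley (mm) [15.8 70.7 97.9]
target [ 0.4315 -0.0083  0.1536] tool mm [-135.7 -141.7    7.5]
```

```bash
python3 -m inch '[[0.72,-34,-36,0,0],[0.72,-34,-36,0,0],[0.72,-34,-36,0,0],[0.72,-34,-36,0,0],[0.72,0,0,0,0],[0.72,0,0,0,0]]' | grep -E "time|tcp|force"; python3 - <<'E'
from h import *
from station import camera
delta(tgt(-116,-66,16))
c=camera("scene")["color"][100:330,200:480,::-1]
cv2.imwrite(f"pics/h1.png",cv2.resize(c,None,fx=2.6,fy=2.6,interpolation=cv2.INTER_CUBIC))
cv2.imwrite("pics/h2.png",camera("wrist")["color"][:,:,::-1])
E
```

```text
time: 18.75
tcp_pos: [0.4277, -0.0085, 0.1583]
force: [0.3, -0.7, -0.4]
t 18.75 tcp [ 0.4277 -0.0085  0.1583] [ 1.7995e+02 -2.0000e-02  7.7960e+01] F [ 0.3  -0.66 -0.44] op 0.0241
tip in galley (mm) [-122.8  -66.    53.5]
target [ 0.424  -0.0077  0.1203] tool mm [-0.1 -3.8 37.9]
```

View pics/h1.png

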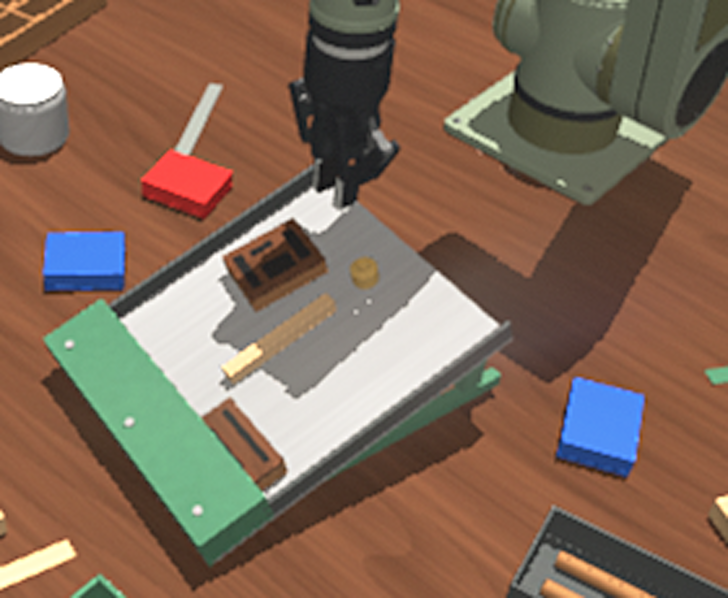

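View pics/h2.png

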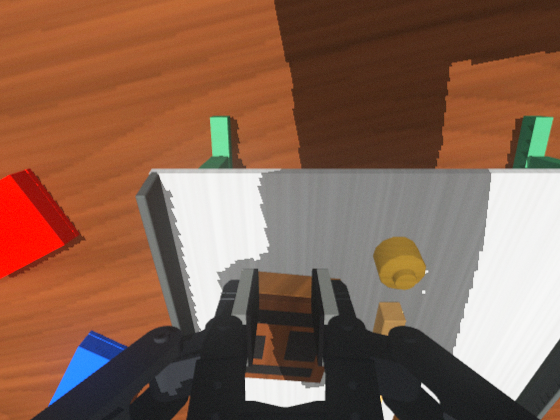

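```bash
python3 -m inch '[[0.72,0,-2,15,0],[0.72,0,0,15,0],[0.72,0,0,5,0],[0.72,0,0,3,0],[0.72,0,0,0,0],[0.72,0,0,0,0]]' | grep -E "time|tcp|force"; python3 - <<'E'
from h import *
delta(tgt(-116,-66,12.5))
E
```

```text
time: 19.6
tcp_pos: [0.4257, -0.0081, 0.1206]
force: [0.1, -0.1, -0.4]
t 19.6 tcp [ 0.4257 -0.0081  0.1206] [ 1.7995e+02 -1.0000e-02  7.7990e+01] F [ 0.1  -0.13 -0.36] op 0.0239
tip in galley (mm) [-114.4  -66.    16.7]
target [ 0.4231 -0.0075  0.117 ] tool mm [-0.  -2.7  3.6]
```

```bash
python3 -m inch '[[0.72,0,0,2,0],[0.72,0,0,1.5,0],[0.72,0,0,0,0]]' | grep -E "time|tcp|force"; python3 -m inch '[[0.72,0,3,0.86,0],[0.72,0,3,0.86,0],[0.72,0,3,0.86,0],[0.72,0,3,0.86,0],[0.72,0,3,0.86,0],[0.72,0,3,0.86,0],[0.72,0,3,0.86,0],[0.72,0,3,0.86,0],[0.72,0,3,0.86,0],[0.72,0,3,0.86,0],[0.72,0,0,0,0]]' | grep -E "time|tcp|force"; python3 - <<'E'
from h import *
from station import camera
print(tip())
c=camera("scene")["color"][100:330,200:480,::-1]
cv2.imwrite(f"pics/i1.png",cv2.resize(c,None,fx=2.6,fy=2.6,interpolation=cv2.INTER_CUBIC))
E
```

```text
time: 19.98
tcp_pos: [0.4252, -0.0081, 0.1166]
force: [0.2, -0.4, 0.4]
time: 21.35
tcp_pos: [0.455, -0.0144, 0.108]
force: [-0.3, -1.0, -0.1]
[-82.1 -66.1  12.9]
```

View pics/i1.png

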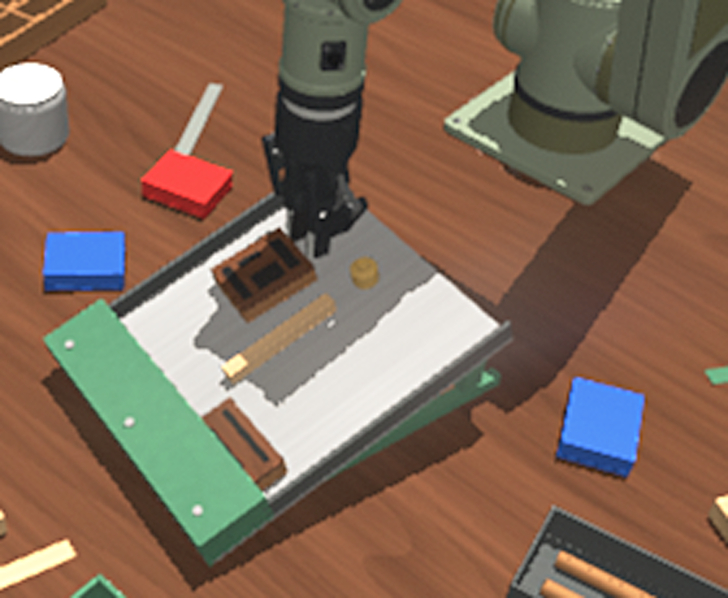

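```bash
python3 -m inch '[[0.72,0,2,0.57,0],[0.72,0,4,1.15,0],[0.72,0,4,1.15,0],[0.72,0,4,1.15,0],[0.72,0,4,1.15,0],[0.72,0,4,1.15,0],[0.72,0,4,1.15,0],[0.72,0,4,1.15,0],[0.72,0,4,1.15,0],[0.72,0,4,1.15,0],[0.72,0,4,1.15,0],[0.72,0,2,0.57,0]]' | grep -E "time|tcp|force"; python3 -m inch '[[0.72,0,4,1.15,0],[0.72,0,4,1.15,0],[0.72,0,4,1.15,0],[0.72,0,4,1.15,0],[0.72,0,4,1.15,0],[0.72,0,4,1.15,0],[0.72,0,4,1.15,0],[0.72,0,4,1.15,0],[0.72,0,4,1.15,0],[0.72,0,4,1.15,0],[0.72,0,2,0.57,0],[0.72,0,0,0,0]]' | grep -E "time|tcp|force";  python3 - <<'E'
from h import *
from station import camera
print(tip())
c=camera("scene")["color"][100:330,200:480,::-1]
cv2.imwrite(f"pics/j1.png",cv2.resize(c,None,fx=2.6,fy=2.6,interpolation=cv2.INTER_CUBIC))
E
```

```text
time: 22.9
tcp_pos: [0.4979, -0.0235, 0.0953]
force: [-0.5, 1.0, 0.6]
time: 24.4
tcp_pos: [0.539, -0.0323, 0.0833]
force: [1.6, -0.3, -0.3]
[  7.3 -66.1  12.9]
```

View pics/j1.png

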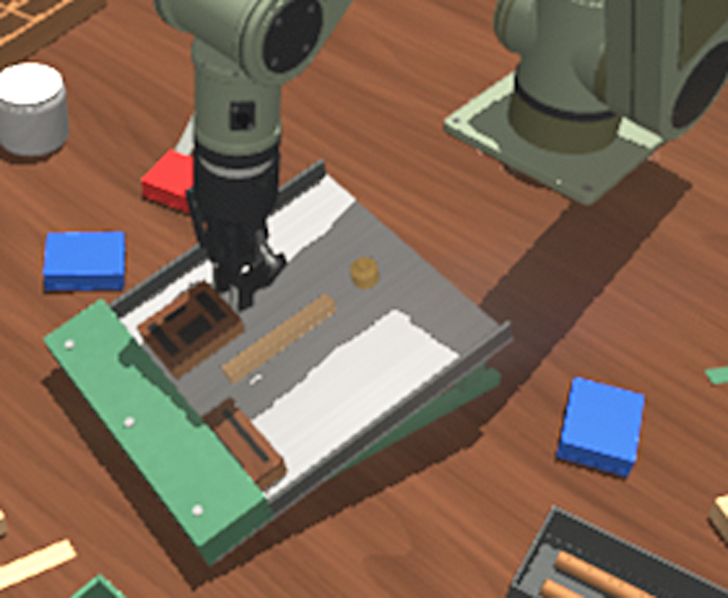

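Square, at tip x≈7. Earliest stop contact is around x=28.

```bash
python3 -m inch '[[0.72,0,2,0.6,0],[0.72,0,3,0.9,0],[0.72,0,3,0.9,0],[0.72,0,2,0.6,0],[0.72,0,2,0.6,0],[0.72,0,2,0.6,0],[0.72,0,1,0.3,0],[0.72,0,1,0.3,0],[0.72,0,0,0,0]]' | grep -E "time|tcp|force"; python3 -m inch '[[0.72,0,1,0.3,0],[0.72,0,1,0.3,0],[0.72,0,0,0,0]]' | grep -E "time|tcp|force"
```

```text
time: 25.58
tcp_pos: [0.5545, -0.0356, 0.0785]
force: [1.1, 0.2, 0.2]
time: 25.95
tcp_pos: [0.5565, -0.036, 0.078]
force: [-1.1, 0.4, 0.2]
```

```bash
python3 -m inch '[[0.72,0,1,0.3,0],[0.72,0,1,0.3,0],[0.72,0,0,0,0]]' | grep -E "time|tcp|force"
```

```text
time: 26.32
tcp_pos: [0.5585, -0.0364, 0.0774]
force: [-0.9, 0.5, 0.9]
```

```bash
python3 -m inch '[[0.72,0,1,0.3,0],[0.72,0,0,0,0]]' | grep -E "time|tcp|force"
```

```text
time: 26.58
tcp_pos: [0.5594, -0.0366, 0.0771]
force: [0.2, 0.4, -0.5]
```

```bash
python3 -m inch '[[0.72,0,1,0.3,0],[0.72,0,1,0.3,0],[0.72,0,0,0,0]]' | grep -E "time|tcp|force"
```

```text
time: 26.95
tcp_pos: [0.5614, -0.0371, 0.0764]
force: [0.5, 0.4, -0.1]
```

```bash
python3 -m inch '[[0.72,0,1,0.3,0],[0.72,0,0,0,0]]' | grep -E "time|tcp|force"
```

```text
time: 27.2
tcp_pos: [0.5624, -0.0373, 0.0762]
force: [-0.8, -0.4, 0.1]
```

```bash
python3 -m inch '[[0.72,0,1,0.3,0],[0.72,0,0,0,0]]' | grep -E "time|tcp|force"
```

```text
time: 27.45
tcp_pos: [0.5634, -0.0375, 0.0759]
force: [0.7, 0.3, -0.2]
```

```bash
python3 -m inch '[[0.72,0,1,0.3,0],[0.72,0,1,0.3,0],[0.72,0,0,0,0]]' | grep -E "time|tcp|force"
```

```text
time: 27.82
tcp_pos: [0.5653, -0.0379, 0.0753]
force: [-0.4, 0.1, -0.4]
```

```bash
python3 -m inch '[[0.72,0,1,0.3,0],[0.72,0,0,0,0]]' | grep -E "time|tcp|force"
```

```text
time: 28.08
tcp_pos: [0.5663, -0.0381, 0.0749]
force: [0.2, -0.4, -0.0]
```

```bash
python3 -m inch '[[0.72,0,1,0.3,0],[0.72,0,0,0,0]]' | grep -E "time|tcp|force"
```

```text
time: 28.32
tcp_pos: [0.5673, -0.0383, 0.0747]
force: [0.5, 0.7, -0.1]
```

```bash
python3 -m inch '[[0.72,0,1,0.3,0],[0.72,0,1,0.3,0],[0.72,0,0,0,0]]' | grep -E "time|tcp|force"
```

```text
time: 28.7
tcp_pos: [0.5693, -0.0387, 0.0741]
force: [-0.4, 0.2, 0.5]
```

```bash
python3 -m inch '[[0.72,0,1,0.3,0],[0.72,0,0,0,0]]' | grep -E "time|tcp|force"
```

```text
time: 28.95
tcp_pos: [0.5702, -0.0389, 0.0738]
force: [0.2, 0.1, 0.4]
```

```bash
python3 -m inch '[[0.72,0,1,0.3,0],[0.72,0,0,0,0]]' | grep -E "time|tcp|force"
```

```text
time: 29.2
tcp_pos: [0.5712, -0.0391, 0.0735]
force: [-0.1, -0.3, 0.9]
```

```bash
python3 -m inch '[[0.72,0,1,0.3,0],[0.72,0,1,0.3,0],[0.72,0,0,0,0]]' | grep -E "time|tcp|force"
```

```text
time: 29.58
tcp_pos: [0.5732, -0.0396, 0.0728]
force: [0.3, -0.2, 0.2]
```

```bash
python3 -m inch '[[0.72,0,1,0.3,0],[0.72,0,0,0,0]]' | grep -E "time|tcp|force"
```

```text
time: 29.82
tcp_pos: [0.5741, -0.0398, 0.0726]
force: [-0.6, 0.1, 0.6]
```

```bash
python3 - <<'E'
from h import *
from station import camera
print(tip())
c=camera("scene")["color"][155:325,205:405,::-1]
cv2.imwrite(f"pics/k2.png",cv2.resize(c,None,fx=3.5,fy=3.5,interpolation=cv2.INTER_CUBIC))
E
```

```text
[ 44.7 -66.1  12.4]
```

View pics/k2.png

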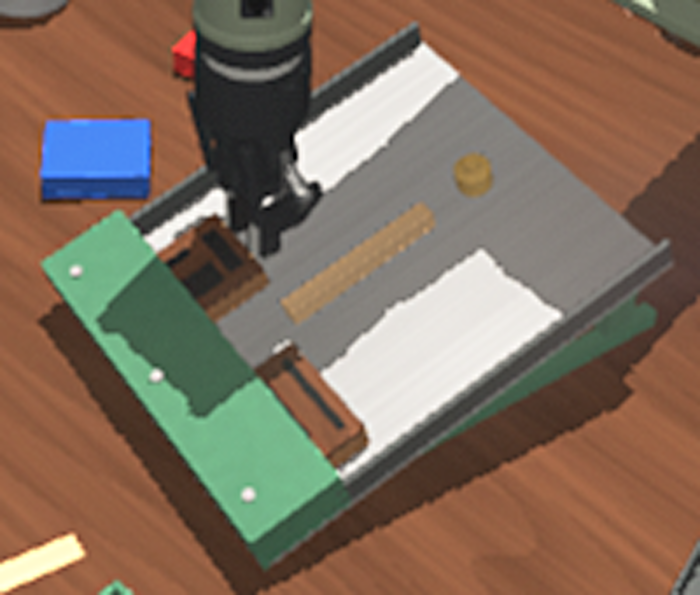

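Still square and free; reglet and weight are unmoved. Feeling on.

```bash
python3 -m inch '[[0.72,0,1,0.3,0],[0.72,0,1,0.3,0],[0.72,0,0,0,0]]' | grep -E "time|tcp|force"
```

```text
time: 30.25
tcp_pos: [0.5761, -0.0402, 0.072]
force: [-0.6, 0.6, -0.1]
```

```bash
python3 -m inch '[[0.72,0,1,0.3,0],[0.72,0,0,0,0]]' | grep -E "time|tcp|force"
```

```text
time: 30.5
tcp_pos: [0.577, -0.0404, 0.0717]
force: [-0.9, 0.4, 1.4]
```

```bash
python3 -m inch '[[0.72,0,1,0.3,0],[0.72,0,0,0,0]]' | grep -E "time|tcp|force"
```

```text
time: 30.75
tcp_pos: [0.5774, -0.0404, 0.0714]
force: [-2.2, 1.0, 3.5]
```

```bash
python3 -m inch '[[0.72,0,0.5,0.15,0],[0.72,0,0.5,0.15,0],[0.72,0,0,0,0]]' | grep -E "time|tcp|force"; python3 -m inch '[[0.72,0,0,0,0]]' | grep -E "time|tcp|force"
```

```text
time: 31.12
tcp_pos: [0.578, -0.0406, 0.0713]
force: [-5.5, 0.7, 6.0]
time: 31.25
tcp_pos: [0.578, -0.0406, 0.0713]
force: [-5.3, 1.1, 5.9]
```

```bash
python3 -m inch '[[0.72,0,-0.3,-0.1,0],[0.72,0,-0.3,-0.1,0],[0.72,0,-0.3,-0.1,0],[0.72,0,-0.3,-0.1,0],[0.72,0,-0.3,-0.1,0],[0.72,0,-0.3,-0.1,0],[0.72,0,-0.3,-0.1,0],[0.72,0,-0.5,-0.15,0],[0.72,0,-1,-0.3,0],[0.72,0,-2,-0.6,0],[0.72,0,-4,-1.2,0],[0.72,0,-4,-1.2,0]]' | grep -E "time|tcp|force"; python3 -m inch '[[0.72,0,-6,-10,0],[0.72,0,-10,-40,0],[0.72,0,-40,-40,0],[0.72,0,-50,-20,0],[0.72,0,-50,0,0],[0.72,0,-30,0,0],[0.72,0,0,0,0],[0.72,0,0,0,0]]' | grep -E "time|tcp|force"; python3 - <<'E'
from h import *
from station import camera
for n,(a,b,c,d,s) in {"scene":(155,325,205,405,3.5),"top":(140,305,185,335,3.6)}.items():
    im=camera(n)["color"][a:b,c:d,::-1]
    cv2.imwrite(f"pics/l_{n}.png",cv2.resize(im,None,fx=s,fy=s,interpolation=cv2.INTER_CUBIC))
E
```

```text
time: 32.75
tcp_pos: [0.5652, -0.0379, 0.0753]
force: [-0.3, 0.2, 0.7]
time: 33.75
tcp_pos: [0.3848, 0.0007, 0.186]
force: [0.4, -0.6, 1.2]
```

View pics/l_scene.png

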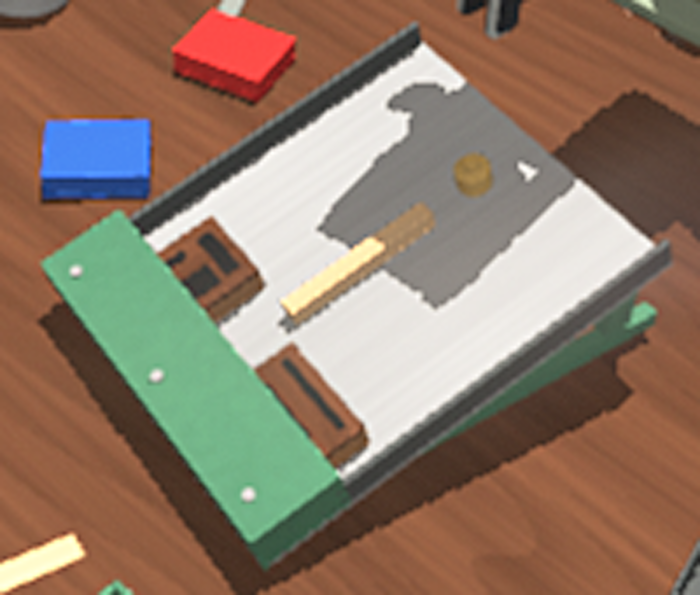

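View pics/l_top.png

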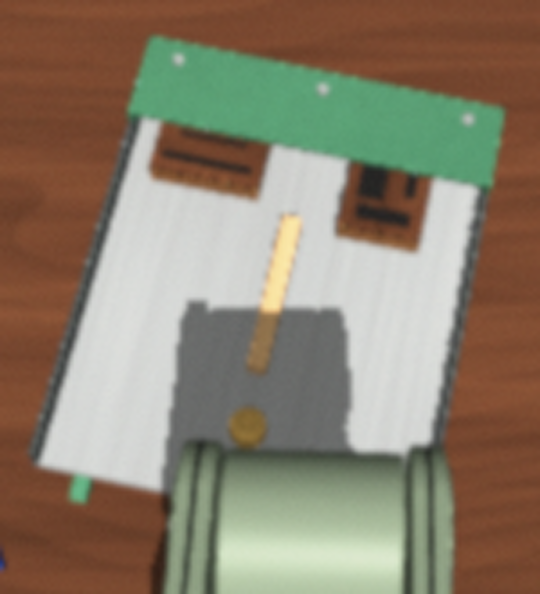

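```bash
python3 -c "
from station import *
s=read_state(); print(s['time'],abs(s['qd']).max()); print(close_job())"
```

```text
33.85 0.3762256503278312
the job is handed in; nothing more can be done
None
```

I slid both blocks down their own sides with the two fingertips, felt each one meet its sprung pad, and pressed it home. I then backed off slowly and handed the job in at about 34 s, with no fault reported. `close_job()` gives no verdict.

| Check | wide_block | long_block |
|---|---|---|
| Measured push at the end (ramming limit 16 N) | about 7 N along the slope | about 7 N along the slope |
| Where the block's front edge met its pad (galley x, good to about 2 mm) | about 128 mm | about 127 mm |

- **Last pictures:** both blocks sit square under the hood edge, lying flat as far as can be seen, with the arm clear of everything. The wide block's rear edge reads about 1° off the hood edge and the long block's well under that.
- **Reglet and weight:** neither shows any visible movement from its starting place.
- **Tin and can:** I did not compare the tool tin and ink can with their starting places in the last pictures. The arm worked only over the galley after its first pass at 0.25 m height.
- **Contact after release:** I could not measure this. I inferred it from the pressing force and the slow release, and the wide block's rear edge showed no movement in the picture taken after release. I have no picture of the long block while it was pressed.
- **Upward force while pressing:** the wrist read about 6 N upward during both presses, more than the slope alone explains. It is probably fingertip friction on the block's rear face.
- **Extra floor contact:** while feeling for the floor before the first push, I stepped down farther than needed. The fingertips pressed the galley floor with about 26 N.

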